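# Reset the locked end stop, load the bearings and index the feed carrier

### The arm

A 7-joint arm with a two-finger parallel gripper is mounted at the origin on a cart in front of the work surface, level with it; the furniture and walls round the work are solid. World frame = base frame: x ahead of the robot, y to its left, z up, the work surface at z = 0. Lengths are in mm, angles in rad, forces in N, time in s.
With the tool pointing down it reaches from about 400 to 900 mm from the base axis. Payload 5.6 kg.
Tool frame: the origin (TCP) lies midway between the tips of the shut fingers; the grasp point (between the pads) lies 19 mm behind it; z points along the fingers, y is the line along which they close (so a half turn about z gives the same grasp; the last joint's range is limited). The gripper opens to 92 mm and grips with 3 to 60 N. Pads are 20 mm wide; open, the fingers measure 128 mm over their backs; the gripper's body (75 mm by 189 mm) begins 69 mm behind the grasp point.
Start: joints at [-1.24, 0.468, -0.012, 1.603, 0.006, 1.071, -0.056], TCP at [237.392, 605.107, 214.592] pointing down, gripper open.
Joint ranges: [-2.53, 2.53], [-0.31, 2.02], [-1.57, 1.55], [0.28, 2.44], [-1.29, 4.43], [0.15, 1.84], [-2.92, 2.92]. Speed limits (rad/s): [2.57, 2.57, 3.14, 3.14, 3.14, 3.14, 3.14].

### API

Orientations are given as a rotation vector (axis times angle).
In Python, from cell import robot, grip, kin, viewer gives the robot as it stands. Calls block until the motion is done:
- robot.movep(position, orientation): joint-space move of the TCP to a pose.
- robot.servo_line(position, feed=150, rotation=None): straight line of the TCP; rotation=None keeps the orientation; feed is the mean speed in mm/s.
- robot.goto_joints(angles): joint-space move.
- grip(opening, newtons=None): opening from 0.0 (shut) to 1.0 (fully open); newtons is the grip in N (None keeps the last); returns when the fingers have stopped.
- robot.hold(seconds).
- kin.ik(position, orientation): joint angles nearest the present ones, or None.
- robot.observe(): the state.
- viewer.read_camera(name): name is "scene" or "top" or "wrist"; returns the picture (400x640x3 uint8, red, green, blue); there is no depth.
- viewer.camera_info(name): a dict with "camera_matrix" (3x3 intrinsics, pixels), "R" (3x3) and "t" (3): a world point X has camera coordinates R X + t. Camera axes: x right, y down, z forward; pixel columns grow to the right and rows downward; lengths in mm; the calibration is good to about 2 mm. A picture is of the moment at which its call begins: read the wrist's pose just before it. camera_info takes no time and is no camera call; for the wrist camera it gives the pose at the moment of the call.
A pose or a line that the arm cannot do raises robot.IKError and nothing moves.
- robot.job_done(): hands the job in; it is judged then, once.
Trained networks look in the newest picture that a camera, given by its name, has taken for a name from the list of things; names that differ only in an ending like _2 or _b are one class to them, and where a whole thing is asked for, a point or a joint stands for the part that bears it (a point fixed in the world has none). Each returns a list of dicts, best first, with "confidence" (0 to 1); they miss things now and then, are a little off and sometimes report something else, mostly with a low value. They report only what shows in the picture. A call takes as long as a camera call. They do not tell look-alikes from the thing itself.
- viewer.silhouettes(name, camera): "mask" (400x640 bool, what is visible of it).
- viewer.pinpoint(name, camera): "at" ([x, y, z] in mm, in the coordinates of the camera as it stood for that picture, good to about 4 mm: a listed point, or the origin of a listed thing).
The state is a dict: "t": time; "joints": joint angles; "joint_velocities": joint speeds; "joint_torque": joint torques, N m; "tcp_pos": TCP position; "tcp_rot": TCP orientation; "contact_force": force on the tool from outside, world axes, zero at the start; "wrist_torque": the same for the moment, N m; "grip_width": opening from 0.0 (shut) to 1.0 (fully open); "grip_force": force on a finger pad.
Only numpy, scipy, OpenCV 4.12 (cv2) and the standard library are available. Lean on these libraries where they do the work, as an engineer would, in place of code of your own. Each camera call takes 0.05 s, during which the arm holds its last target. There are 200 camera calls.

### The job

Reset the end stop on the feed rail: first slacken its big hexagonal lock nut (anticlockwise) by about a quarter turn, only then turn the T-headed stop screw until its pointer points straight at the peg on the setting ring, then screw the lock nut fully tight again without losing that setting. Lay every loose steel bearing from the bench flat in the carrier's tray and, with the stop locked and all of them aboard, push the carrier along the rail toward the stop until it clicks into the next detent, leaving it there. Leave the tyre lever, the oil bottle and the small spanner where they are.

Things in the scene. Friction and masses are not known exactly. Their poses are not given: they have to be found in the camera images.
- feed_rail: aluminium base plate 110 x 455 x 10 mm bolted to the bench, bearing the rail, the carrier and the stop; it never moves during a run. Origin on the bench, local y along the rail, toward the stop at the left end. The stop's vertical axis (shared by screw, nut and setting ring) is at local (0, 0.165)
- nut (a joint): lock nut angle, rad: 0 = fully tight (hard end stop), grows as it is loosened, anticlockwise seen from above, up to 2.4. Turning it takes about 0.35 N m; it stays where it is left. Below 0.35 rad it is clamping the stop screw, which must not be turned then (the simulation does not block it)
- nut_top (a point): centre of the top of the hexagonal lock nut (steel, 46 mm across flats, 53 mm over corners, 20 mm thick, top 66 mm and underside 46 mm above the bench); turns with the nut; two of its opposite flats face this point's +x and -x, the others lie at 60 degree steps. The screw head stands above it within 18 mm of the axis
- screw (a joint): stop screw angle, rad, anticlockwise from above positive, about -1.8 to 1.8; 0 = pointer along the feed rail's local -x. Turning it takes about 0.12 N m; it stays where it is left
- screw_head (a point): top centre of the T head of the stop screw, 94 mm above the bench: an upright bar 34 mm long (along this point's x), 12 mm thick (along y) and 18 mm tall, on a 16 mm shank 10 mm long over the nut. Turns with the screw
- pointer_tip (a point): tip of the flat brass pointer on the stop screw, under the nut, 41 mm from the axis and 41 mm above the bench; its x axis points outward along the pointer (same direction as the T head bar)
- peg (a point): top of the 8 mm dark peg standing on the fixed aluminium setting ring (outer diameter 110 mm) round the stop, 50 mm from the axis and 43 mm above the bench; its x axis points outward from the axis through the peg. The pointer passes inside the peg without touching it. The ring differs from start to start but does not move in a run; from the start the pointer must go clockwise by 0.6 to 2.4 rad
- carrier (a joint): carrier position along the rail, m, growing toward the stop: 0 = loading detent (start), 0.11 = next detent, end of travel 0.117. A sprung ball clicks in at both detents; leaving a detent takes about 8 N, sliding 2 N
- tray_floor (a point): centre of the carrier's tray floor, 34 mm above the bench; inside 102 mm along its x and 172 mm along its y (the rail direction), walls 4 mm thick and 10 mm high; axes parallel to the feed rail's
- carrier_knob (a point): top centre of the black upright push knob at the carrier's end away from the stop: 22 mm diameter, 33 mm tall, top 67 mm above the bench, 118 mm from the tray centre
- bearing_1: bearing cartridge, a plain steel ring 40 mm in diameter and 24 mm high with a dark bore (solid for grasping), about 0.12 kg; lies flat on the bench, either face up; origin at its centre, z along its axis. May be absent
- bearing_2: bearing cartridge, a plain steel ring 40 mm in diameter and 24 mm high with a dark bore (solid for grasping), about 0.12 kg; lies flat on the bench, either face up; origin at its centre, z along its axis. May be absent
- bearing_3: bearing cartridge, a plain steel ring 40 mm in diameter and 24 mm high with a dark bore (solid for grasping), about 0.12 kg; lies flat on the bench, either face up; origin at its centre, z along its axis. May be absent
- bearing_4: bearing cartridge, a plain steel ring 40 mm in diameter and 24 mm high with a dark bore (solid for grasping), about 0.12 kg; lies flat on the bench, either face up; origin at its centre, z along its axis. May be absent
- setting_ring: the fixed ring round the stop; origin on the stop axis, x toward its peg. Keep clear of the blue-lidded tub left of it (195 mm tall, side at world y = 0.43), the drawer cabinet behind (230 mm tall, front at world x = 0.68) and the tall filing cabinet right of the bench (world y below -0.45)
- bench_vice: blue bench vice fixed behind the bearings, reaching 95 mm either way from its origin across the bench and 95 mm behind it, 130 mm tall above the bench; its screw and T bar handle stand out to 130 mm in front of the origin (toward the robot, -x), the bar 110 mm long across, 40 to 105 mm above the bench. Keep the hand clear of it
- tyre_lever: bystander: slim nylon tyre lever 17 x 116 x 13 mm lying among the bearings, long along its local y; origin under its centre. Leave it
- lube_bottle: bystander: green oil bottle, 42 mm in diameter, 123 mm tall, behind the rail. Leave it
- spanner_small: bystander: small spanner 23 x 149 x 8 mm lying to the right behind the vice. Leave it
Not all that is in view belongs to the job. Leave any blue or purple look-alike of the bearing_3 alone.

How it is judged:
By the outcome, as a careful person would: the job done as asked, in the order asked, and still so for the second after the job is handed in, with the robot touching nothing.
Of bearing_1, bearing_2, bearing_3, bearing_4 only 2 to 4 are there at a start; the rules pass over those that are not, and their reading is None.
At some moment in a run one of bearing_1, bearing_2, bearing_3, bearing_4 may be knocked a few centimetres aside while the robot is not near it.
Once in a run the grip may slacken for a moment while it holds something.
It also fails if it takes over 210 s, if anything falls off the work surface, if the arm or the gripper's body presses on something with over 40 N, if the wrist force passes 120 N, or if a joint passes its speed limit or range.

## Working session

There is one attempt and no reset: what is moved stays moved. The work goes in short steps, each a Python script; the robot and the scene stay as the last script left them, time stands still between calls to the robot, and variables do not carry over. Pictures are saved under pics/ and viewed, at most 14 in all, crops included, and the job is handed in when it is done.

```bash
ls; mkdir -p pics; cat > h.py <<'E'
import numpy as np, cv2
from scipy.spatial.transform import Rotation as R
from cell import robot, grip, kin, viewer
def snap(cam,name=None):
    info=viewer.camera_info(cam); im=viewer.read_camera(cam)
    if name: cv2.imwrite('pics/'+name+'.png',cv2.cvtColor(im,cv2.COLOR_RGB2BGR))
    return im,info
def world(p,info): return np.array(info['R']).T@(np.array(p)-np.array(info['t']))
def proj(X,info):
    c=np.array(info['R'])@np.array(X)+np.array(info['t']); u=np.array(info['camera_matrix'])@c; return u[:2]/u[2]
def ray(px,info,z):
    d=np.array(info['R']).T@np.linalg.inv(info['camera_matrix'])@np.array([px[0],px[1],1.]); o=-np.array(info['R']).T@np.array(info['t'])
    return o+d*(z-o[2])/d[2]
def down(yaw):  # tool y axis direction: yaw = world angle of tool x
    return (R.from_euler('z',yaw)*R.from_euler('x',np.pi)).as_rotvec()
E
python3 - <<'E'
from h import *
s=robot.observe(); print(s['t'],s['tcp_pos'],s['tcp_rot'],s['grip_width'])
for c in ['top','scene']:
    im,i=snap(c,c+'0')
    print(c,np.round(world([0,0,0],i)))
    for n in ['feed_rail','nut_top','screw_head','pointer_tip','peg','tray_floor','carrier_knob','bearing_1','bench_vice','tyre_lever','lube_bottle','spanner_small']:
        for d in viewer.pinpoint(n,c): 
            w=world(d['at'],i); print(n,round(d['confidence'],2),np.round(w,0),np.round(proj(w,i)))
E
```

```text
pics
0.0 [237.20583505 604.58724898 213.68836337] [-5.83761207e-01 -3.08671306e+00  2.56034072e-03] 1.0009275015512875
top [ 170.   79. 1652.]
feed_rail 0.59 [503. 174.   0.] [268. 231.]
nut_top 0.68 [509. 337.  68.] [214. 239.]
nut_top 0.37 [490. -47.  66.] [335. 214.]
screw_head 0.66 [698.  65.  -1.] [286. 168.]
screw_head 0.59 [512. 335.  96.] [213. 236.]
pointer_tip 0.41 [487. 300.  44.] [229. 244.]
peg 0.77 [491. 378.  44.] [204. 249.]
tray_floor 0.66 [ 478. -339.   10.] [421. 199.]
tray_floor 0.65 [496.  73.  33.] [298. 224.]
tray_floor 0.57 [517. 335.  28.] [217. 238.]
carrier_knob 0.66 [489. -48.  65.] [335. 215.]
carrier_knob 0.41 [518. 335.  26.] [217. 238.]
bearing_1 0.7 [ 475. -337.   12.] [421. 200.]
bearing_1 0.64 [ 400. -309.   15.] [420. 224.]
bearing_1 0.63 [ 441. -164.   15.] [373. 223.]
bearing_1 0.6 [ 356. -181.   11.] [385. 247.]
bearing_1 0.42 [ 388. -387.   12.] [443. 222.]
bearing_1 0.27 [514. 336.  94.] [212. 236.]
bench_vice 0.46 [ 476. -340.   10.] [421. 200.]
tyre_lever 0.5 [ 422. -239.    2.] [396. 224.]
lube_bottle 0.58 [699.  64.   0.] [286. 168.]
spanner_small 0.6 [ 698. -340.    1.] [402. 139.]
spanner_small 0.58 [ 399. -309.   15.] [419. 224.]
scene [ -77. -484.  855.]
feed_rail 0.68 [503. 172.   1.] [259. 196.]
screw_head 0.42 [513. 332.  93.] [219. 147.]
pointer_tip 0.46 [492. 304.  43.] [223. 168.]
peg 0.55 [483. 384.  44.] [202. 158.]
tray_floor 0.57 [495.  74.  38.] [282. 204.]
carrier_knob 0.96 [489. -43.  68.] [315. 217.]
carrier_knob 0.51 [509. 344.  64.] [217. 154.]
bearing_1 0.83 [ 477. -332.   10.] [409. 295.]
bearing_1 0.82 [ 441. -159.   13.] [340. 266.]
bearing_1 0.66 [ 397. -304.   13.] [381. 312.]
bearing_1 0.65 [ 377. -383.   14.] [408. 339.]
bearing_1 0.57 [ 353. -177.   12.] [324. 294.]
tyre_lever 0.58 [ 421. -239.    5.] [362. 291.]
lube_bottle 0.84 [696.  62.   3.] [330. 176.]
spanner_small 0.77 [ 694. -340.    4.] [453. 241.]
```

```bash
python3 - <<'E'
import cv2
a=cv2.imread('pics/top0.png')[120:290,170:470]; b=cv2.imread('pics/scene0.png')[110:370,160:500]
a=cv2.resize(a,(800,453),interpolation=cv2.INTER_CUBIC); cv2.imwrite('pics/t1.png',a)
cv2.imwrite('pics/s1.png',cv2.resize(b,(784,600),interpolation=cv2.INTER_CUBIC))
E
```

```text
(no output)
```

View pics/t1.png

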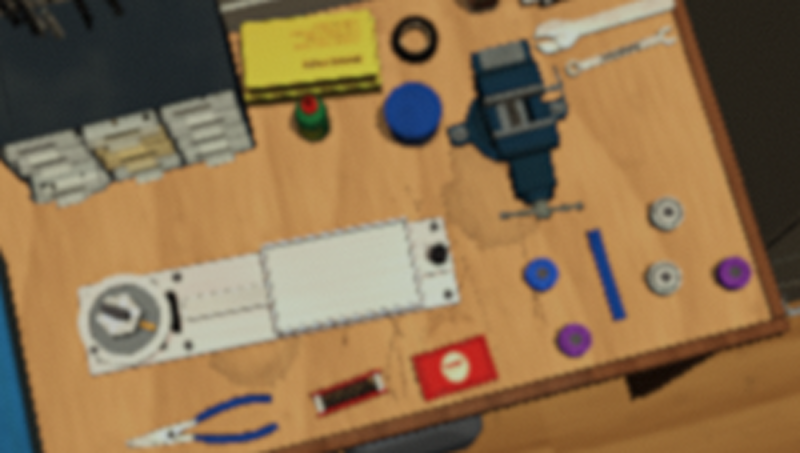

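View pics/s1.png

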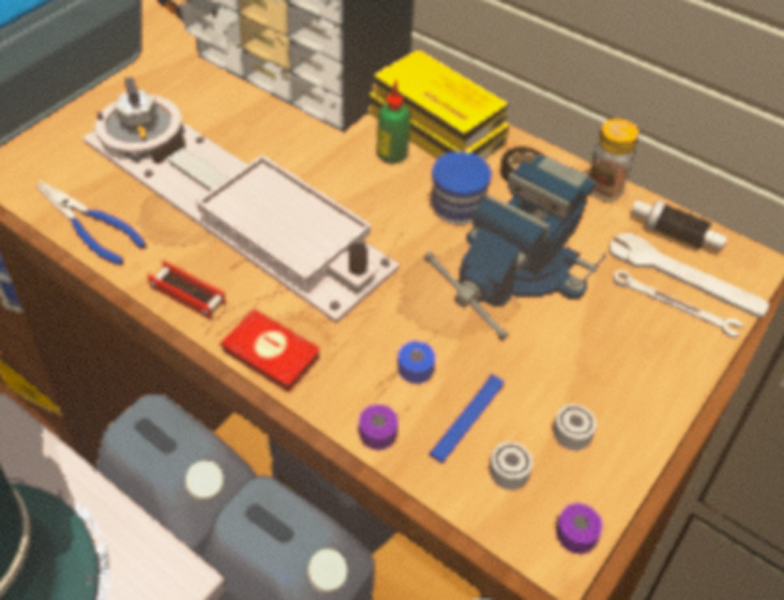

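Steel bearings: top-crop px (667,213) and (664,278), i.e. about (475,-337) and (398,-308). Blue (541,275) and purple (574,340), (733,272) are look-alikes, and the pot at (415,38) is black. The pointer is at crop (148,325) and the peg is toward the left front. Next I'll take a close look with the wrist camera.

```bash
python3 - <<'E'
from h import *
i=viewer.camera_info('wrist'); s=robot.observe()
T=R.from_rotvec(s['tcp_rot'])
print('cam in tool',T.inv().apply(world([0,0,0],i)-s['tcp_pos']), 'axis',T.inv().apply(np.array(i['R'])[2]))
p=np.array(s['tcp_pos'])
robot.servo_line([p[0],p[1],330],feed=200)
# candidate orientation reach test at the stop
for z in (48,73):
  for tilt in (0,15):
    ok=[]
    for a in range(-180,180,15):
        rr=(R.from_euler('z',a,degrees=True)*R.from_euler('y',tilt,degrees=True)*R.from_euler('x',np.pi))
        j=kin.ik([511,337,z],rr.as_rotvec()); ok.append((a,None if j is None else round(float(j[6]),2)))
    print(z,tilt,ok)
a=90
robot.movep([505,300,330],down(np.radians(90)))
im,i=snap('wrist','w0'); print(robot.observe()['t'],robot.observe()['tcp_pos'])
for n in ['nut_top','screw_head','pointer_tip','peg']:
    for d in viewer.pinpoint(n,'wrist'):
        w=world(d['at'],i); 
        xd=d.keys(); print(n,round(d['confidence'],2),np.round(w,1),np.round(proj(w,i)))
print(xd)
E
```

```text
cam in tool [  73.78072751   -0.46102168 -170.23348095] axis [-2.60982089e-01 -5.95371099e-04  9.65343460e-01]
48 0 [(-180, 0.97), (-165, 1.21), (-150, 1.44), (-135, 1.66), (-120, 1.89), (-105, 2.12), (-90, 2.35), (-75, 2.58), (-60, 2.8), (-45, -2.07), (-30, -1.81), (-15, -2.06), (0, -1.84), (15, -1.62), (30, -1.39), (45, -1.14), (60, -0.9), (75, -0.66), (90, -0.43), (105, -0.19), (120, 0.04), (135, 0.27), (150, 0.5), (165, 0.74)]
48 15 [(-180, 0.61), (-165, 0.93), (-150, 1.28), (-135, 1.65), (-120, 2.03), (-105, 2.37), (-90, 2.64), (-75, 2.9), (-60, -2.22), (-45, -2.02), (-30, -1.72), (-15, -1.91), (0, -1.74), (15, -1.57), (30, -1.39), (45, -1.21), (60, -1.04), (75, -0.86), (90, -0.68), (105, -0.5), (120, -0.32), (135, -0.12), (150, 0.09), (165, 0.33)]
73 0 [(-180, 0.97), (-165, 1.21), (-150, 1.44), (-135, 1.67), (-120, 1.9), (-105, 2.13), (-90, 2.37), (-75, 2.59), (-60, 2.83), (-45, -2.1), (-30, -1.84), (-15, -2.09), (0, -1.86), (15, -1.64), (30, -1.4), (45, -1.16), (60, -0.92), (75, -0.68), (90, -0.44), (105, -0.21), (120, 0.03), (135, 0.26), (150, 0.5), (165, 0.73)]
73 15 [(-180, 0.63), (-165, 0.96), (-150, 1.31), (-135, 1.68), (-120, 2.06), (-105, 2.4), (-90, 2.67), (-75, 2.12), (-60, -2.26), (-45, -1.96), (-30, -1.75), (-15, -1.93), (0, -1.75), (15, -1.58), (30, -1.4), (45, -1.22), (60, -1.04), (75, -0.86), (90, -0.68), (105, -0.5), (120, -0.31), (135, -0.12), (150, 0.1), (165, 0.35)]
3.575 [504.01824671 301.96402222 329.74520565]
nut_top 0.63 [512.4 340.8  66.4] [327. 146.]
screw_head 0.65 [512.3 335.   95.4] [328. 152.]
pointer_tip 0.67 [490.1 306.8  42.1] [313. 166.]
pointer_tip 0.23 [485.6 380.9  45.6] [310. 117.]
peg 0.79 [480.4 378.   46.9] [306. 119.]
peg 0.35 [511.2 335.5  95.2] [327. 151.]
dict_keys(['at', 'confidence'])
```

View pics/w0.png

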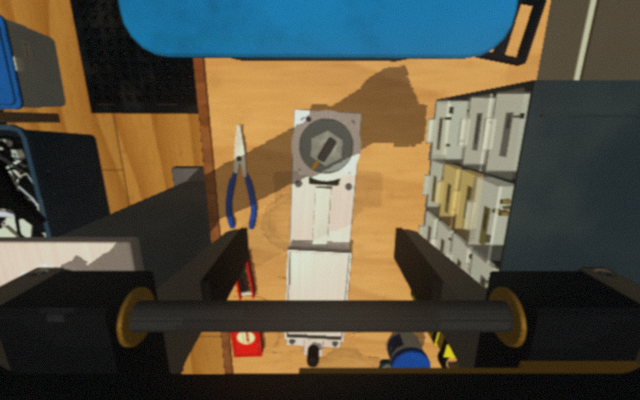

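The wrist view shows the T head and pointer toward (313,166), the peg at (306,119) and the nut at (327,146). I'll close in for accurate angles.

```bash
cat >> h.py <<'E'
def rot(a,tilt=0): # a: world deg of tool x; tilt>0 leans body away from tool x (toward -x_tool)
    return (R.from_euler('z',a,degrees=True)*R.from_euler('y',-tilt,degrees=True)*R.from_euler('x',np.pi)).as_rotvec()
def st(): 
    s=robot.observe(); print('t',round(s['t'],1),np.round(s['tcp_pos'],1),'F',np.round(s['contact_force'],1),'M',np.round(s['wrist_torque'],2),'g',round(s['grip_width']*92,1),round(s['grip_force'],1)); return s
E
python3 - <<'E'
from h import *
for z,t in ((49,0),(73,15),(73,25)):
    print(z,t,[(a,None if j is None else round(float(j[6]),2)) for a in range(20,175,15) for j in [kin.ik([511,337,z],rot(a,t))]])
robot.movep([511,337,200],rot(90)); robot.servo_line([511,337,112],feed=150); robot.hold(0.3)
im,i=snap('wrist','w1'); st()
for n in ['nut_top','screw_head','pointer_tip','peg','feed_rail']:
    for d in viewer.pinpoint(n,'wrist'):
        w=world(d['at'],i); print(n,round(d['confidence'],2),np.round(w,1),np.round(proj(w,i)))
E
python3 -c "
import cv2
a=cv2.imread('pics/w1.png')[0:300,160:480]; cv2.imwrite('pics/w1c.png',cv2.resize(a,(640,600),interpolation=cv2.INTER_CUBIC))"
```

```text
49 0 [(20, -1.53), (35, -1.31), (50, -1.08), (65, -0.84), (80, -0.6), (95, -0.36), (110, -0.12), (125, 0.13), (140, 0.36), (155, 0.59), (170, 0.82)]
73 15 [(20, -1.59), (35, -1.23), (50, -0.88), (65, -0.55), (80, -0.25), (95, 0.0), (110, 0.24), (125, 0.45), (140, 0.65), (155, 0.83), (170, 1.02)]
73 25 [(20, -1.12), (35, -0.61), (50, -0.5), (65, -0.13), (80, 0.1), (95, 0.29), (110, 0.47), (125, 0.64), (140, 0.79), (155, 0.94), (170, 1.09)]
t 5.5 [511.2 337.3 112.6] F [-0.5 -0.5 -0.3] M [-0.11  0.08  0.02] g 91.7 0.0
nut_top 0.85 [510.6 339.7  69.2] [321. 217.]
pointer_tip 0.69 [488.3 306.9  40.8] [296. 241.]
peg 0.67 [480.2 381.8  42.6] [284. 158.]
feed_rail 0.83 [499.9 174.9   3.6] [311. 337.]
```

View pics/w1c.png

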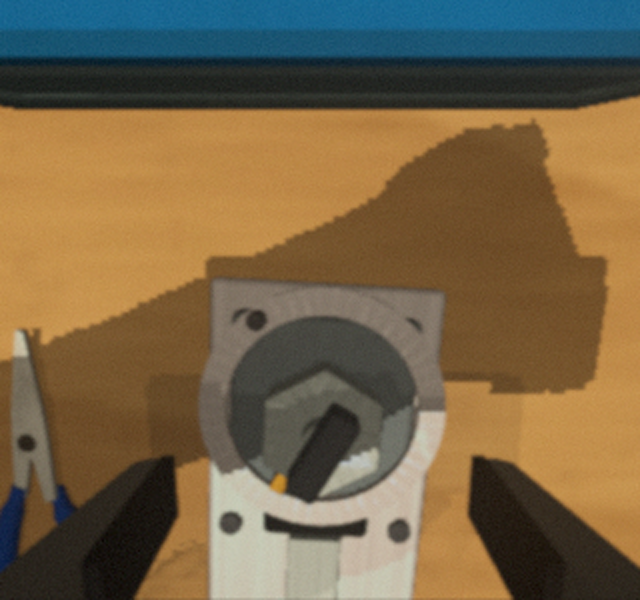

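```bash
python3 - <<'E'
from h import *
i=viewer.camera_info('wrist')
c=lambda x,y:(160+x/2,y/2)
for n,p,z in [('hex',(324,431),66),('T',(323,452),94),('ring',(322,407),43),('peg',(256,320),43),('ptr',(279,484),41),('T1',(303,492),94),('T2',(343,413),94),('hexL1',(265,405),66),('hexL2',(264,458),66),('hexR',(383,405),66),('hextop',(325,370),66)]:
    print(n,np.round(ray(c(*p),i,z),1))
E
```

```text
hex [511.1 339.4  66. ]
T [510.7 341.   94. ]
ring [510.3 342.6  43. ]
peg [483.3 379.6  43. ]
ptr [491.2 306.4  41. ]
T1 [503.7 326.2  94. ]
T2 [517.4 354.9  94. ]
hexL1 [488.4 349.9  66. ]
hexL2 [487.5 328.2  66. ]
hexR [533.8 349.9  66. ]
hextop [511.4 363.6  66. ]
```

```bash
cat >> h.py <<'E'
AX=np.array([511.,339.])
def turn(a0,a1,z,tilt=0,off=0,step=6,mlim=None):
    n=max(1,int(np.ceil(abs(a1-a0)/step)))
    for a in np.linspace(a0,a1,n+1)[1:]:
        robot.movep([*AX,z],rot(a,tilt))
        if mlim and abs(robot.observe()['wrist_torque'][2])>mlim: print('torque stop at',a); break
    return a
E
python3 - <<'E'
from h import *
robot.movep([*AX,112],rot(87)); grip(0.68,40); robot.servo_line([*AX,50],feed=100)
st(); grip(0.0,45); s=st()
e=turn(87,122,50); st(); print(R.from_rotvec(robot.observe()['tcp_rot']).as_matrix()[:,0])
E
```

```text
t 7.3 [511.4 339.1  50.3] F [-0.2 -0.8  0. ] M [-0.08  0.03 -0.01] g 62.6 0.0
t 7.7 [511.2 339.3  50.7] F [-1.3 -0.4  4.1] M [-0.12  0.28 -0.08] g 45.8 45.0
t 9.2 [510.6 339.2  50.7] F [-3.2 -1.3  7.1] M [-0.19  0.61  0.31] g 45.9 45.0
[-5.28805513e-01  8.48742890e-01  4.86354714e-04]
```

```bash
python3 - <<'E'
from h import *
grip(0.68); robot.movep([*AX,50],rot(92)); robot.movep([*AX,50],rot(62)); grip(0,45); st()
turn(62,117,50); st()
grip(0.68); robot.servo_line([*AX,112],feed=150); robot.movep([*AX,112],rot(90)); robot.hold(.3)
im,i=snap('wrist','w2'); st()
cv2.imwrite('pics/w2c.png',cv2.cvtColor(cv2.resize(im[90:280,220:440],(660,570),interpolation=cv2.INTER_CUBIC),cv2.COLOR_RGB2BGR))
for n in ['nut_top','screw_head','pointer_tip','peg']:
    for d in viewer.pinpoint(n,'wrist'):
        w=world(d['at'],i); print(n,round(d['confidence'],2),np.round(w,1),np.round(proj(w,i)))
E
```

```text
t 11.0 [511.4 338.7  50.1] F [ 1.9 -0.9  0.6] M [-0.1  -0.12  0.04] g 45.9 45.0
t 13.5 [510.8 338.8  50. ] F [-0.  -2.3  3.2] M [-0.84 -0.08  0.34] g 45.5 45.0
t 15.4 [511.1 338.8 112. ] F [ 0.2  0.2 -0.4] M [-0.04  0.03  0.01] g 62.5 0.0
nut_top 0.6 [513.7 338.3  67.1] [325. 220.]
nut_top 0.22 [508.8 332.9  94.9] [319. 240.]
screw_head 0.94 [513.1 335.4  95.3] [325. 237.]
pointer_tip 0.62 [486.5 306.5  42.9] [294. 245.]
peg 0.8 [480.1 381.3  46. ] [284. 161.]
```

View pics/w2c.png

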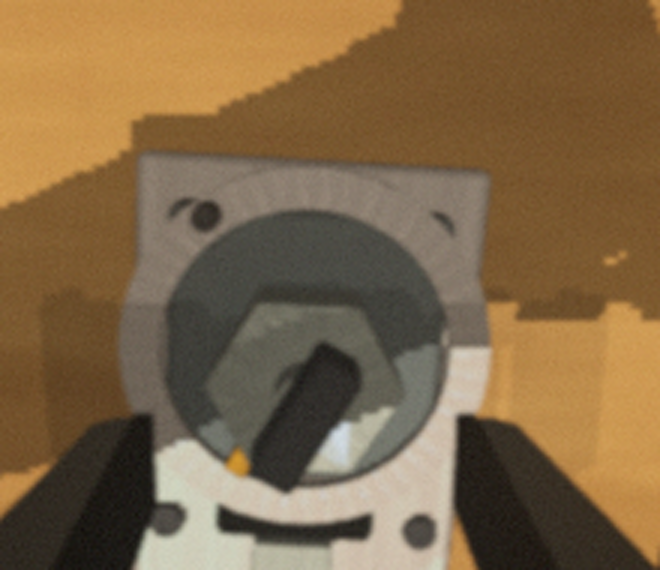

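```bash
cat > screw.py <<'E'
from h import *
def reach(a,op,z=75):
    grip(op); robot.servo_line([*AX,112],feed=150); robot.movep([*AX,112],rot(a,15)); robot.servo_line([*AX,z],feed=100)
E
python3 - <<'E'
from screw import *
reach(65,0.4); grip(0,30); st(); turn(65,35,75,15); st()
grip(0.4); robot.servo_line([*AX,112],feed=150)
robot.movep([*AX,112],rot(90)); robot.hold(.2); im,i=snap('wrist','w3'); 
for n in ['nut_top','screw_head','pointer_tip','peg']:
    for d in viewer.pinpoint(n,'wrist'):
        w=world(d['at'],i); print(n,round(d['confidence'],2),np.round(w,1),np.degrees(np.arctan2(*(w[:2]-AX)[::-1]))%360)
E
```

```text
t 17.8 [511.6 339.2  75.6] F [0.4 0.3 1.7] M [-0.18  0.12 -0.01] g 11.8 29.9
t 19.0 [511.9 338.8  75.6] F [ 0.2 -2.1  6.5] M [-0.46 -0.13 -0.28] g 11.8 30.0
nut_top 0.95 [509.6 340.9  68.5] 127.1517069641478
screw_head 0.91 [510.4 332.8  92.7] 264.244153376955
pointer_tip 0.6 [511.7 338.6  67.2] 328.3872038905928
peg 0.91 [480.9 376.9  43.1] 128.49963215185292
```

```bash
python3 - <<'E'
from screw import *
reach(125,0.6); grip(0,25); s=st()
e=turn(125,50,75,15); st()
reach(140,0.42); grip(0,30); st(); turn(140,126,75,15); st()
grip(0.4); robot.servo_line([*AX,112],feed=150)
robot.movep([*AX,112],rot(90)); robot.hold(.3); im,i=snap('wrist','w4'); st()
cv2.imwrite('pics/w4c.png',cv2.cvtColor(cv2.resize(im[90:280,220:440],(660,570),interpolation=cv2.INTER_CUBIC),cv2.COLOR_RGB2BGR))
for n in ['nut_top','screw_head','pointer_tip','peg']:
    for d in viewer.pinpoint(n,'wrist'):
        w=world(d['at'],i); print(n,round(d['confidence'],2),np.round(w,1),np.round(np.degrees(np.arctan2(*(w[:2]-AX)[::-1]))%360,1))
E
```

```text
t 23.6 [510.8 338.8  75.6] F [-1.  -2.2  3.4] M [-0.56  0.58  0.19] g 33.8 25.0
t 26.8 [511.6 338.8  75.5] F [-1.8 -3.5  7. ] M [-0.69  0.66 -0.13] g 33.6 25.0
t 29.8 [510.8 338.5  75.4] F [-2.5 -3.   5.1] M [-0.63  0.45  0.1 ] g 11.8 30.0
t 30.6 [510.9 338.6  75.4] F [-2.7 -3.7  5.9] M [-0.76  0.64  0.2 ] g 11.8 30.0
t 32.6 [511.3 338.5 111.9] F [ 0.4  0.1 -0.1] M [-0.09  0.13 -0.02] g 37.0 0.0
nut_top 0.8 [511.5 338.6  67.6] 320.4
screw_head 0.89 [510.6 331.4  92.9] 266.9
screw_head 0.21 [480.9 380.7  45. ] 125.9
pointer_tip 0.81 [486.3 374.9  43.7] 124.5
pointer_tip 0.36 [480.5 382.   44.1] 125.4
peg 0.77 [483.4 380.3  43.4] 123.7
```

View pics/w4c.png

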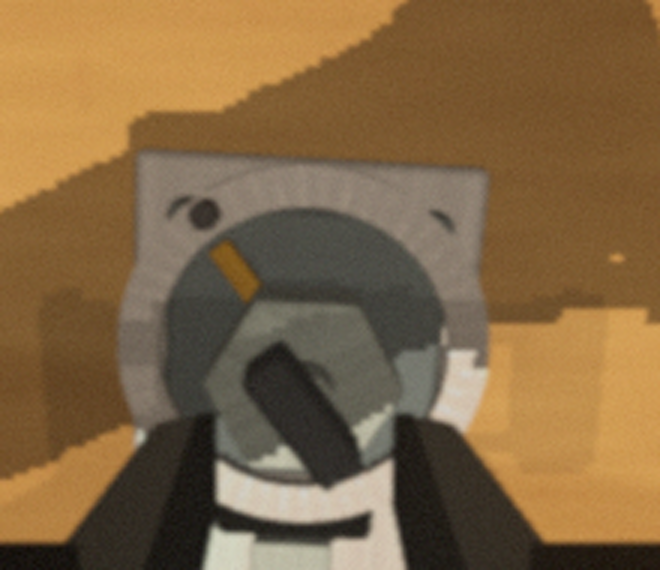

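```bash
cat > ang.py <<'E'
from h import *
def measure(im,i):
    hsv=cv2.cvtColor(im,cv2.COLOR_RGB2HSV); sub=np.zeros(im.shape[:2],bool); sub[150:200,270:325]=1
    m=(hsv[...,1]>150)&(hsv[...,0]<25)&(hsv[...,0]>10)&sub
    n,l,s,c=cv2.connectedComponentsWithStats(m.astype(np.uint8)); k=1+np.argmax(s[1:,4]); v,u=np.where(l==k)
    P=np.array([ray(p,i,41)[:2] for p in zip(u,v)])
    g=im.max(2).astype(float); sb=np.zeros(im.shape[:2]); sb[153:170,280:298]=1
    w=np.clip(75-g,0,None)*sb; vv,uu=np.where(w>0); Q=np.array([ray(p,i,43)[:2] for p in zip(uu,vv)]); ww=w[vv,uu]
    peg=(Q*ww[:,None]).sum(0)/ww.sum()
    d=np.linalg.svd(P-P.mean(0))[2][0]; d*=np.sign(d[1])
    f=lambda x: np.degrees(np.arctan2(x[1],x[0]))
    print('brass n',len(u),P.mean(0),'dir',f(d),'peg',peg,len(uu),'peg ang from AX',f(peg-AX),'centroid ang',f(P.mean(0)-AX), 'centroid->peg',f(peg-P.mean(0)), 'peg r',np.linalg.norm(peg-AX))
    e=peg-P.mean(0); lat=d[0]*e[1]-d[1]*e[0]; print('lateral offset of peg off pointer line mm',lat, 'deg',np.degrees(lat/50))
    return peg,d
E
python3 - <<'E'
from ang import *
robot.movep([*AX,112],rot(90)); robot.hold(.2)
im,i=snap('wrist'); measure(im,i)
import itertools
print(im[155:172,280:300].max(2))
E
```

```text
brass n 149 [491.56540353 364.3184378 ] dir 123.67547571388933 peg [483.38139974 380.29028259] 68 peg ang from AX 123.77811395857512 centroid ang 127.5100771870453 centroid->peg 117.1306884148417 peg r 49.67569342037142
lateral offset of peg off pointer line mm -2.0455420018633133 deg -2.3440184704701883
[[131 124 127 129 125 131 126 130 134 134 136 138 142 139 141 140 147 145
  146 146]
 [101  90  92  93 100 109 123 125 119 122 123 134 134 140 144 142 140 146
  147 147]
 [ 72  68  67  84  92 107 102  89  83  79  92 108 127 135 142 141 141 143
  149 146]
 [ 69  69  87 106 113 101  85  62  55  50  57  73 101 120 135 140 136 139
  146 141]
 [ 80  94 110 121 107  83  66  58  60  52  48  54  78 110 130 139 139 141
  143 143]
 [ 99 121 127 116  93  72  59  57  59  53  51  52  65  94 127 138 140 141
  140 144]
 [124 132 131 110  81  61  61  58  60  60  58  55  56  88 122 135 140 139
  140 144]
 [131 137 130 102  68  60  54  59  59  55  58  55  61  79 116 135 136 137
  140 146]
 [134 136 125 101  64  59  57  56  59  60  57  55  64  95 123 142 141 138
  135 137]
 [140 136 128 109  76  58  52  59  57  54  55  64  83 111 134 139 142 140
  134 128]
 [138 135 131 120  93  70  61  57  55  61  61  75 104 126 144 145 139 126
  120 107]
 [138 137 134 129 113  92  74  63  67  70  84 102 125 134 140 129 126 110
   99  87]
 [136 139 136 135 130 119 100  90  94  99 115 122 132 130 125 109  98  86
   83  78]
 [140 135 138 138 131 134 127 127 128 136 133 135 128 119 103  91  83  84
   81  80]
 [136 140 138 137 134 137 138 138 141 140 135 120 106  92  84  75  78  74
   75  77]
 [143 141 135 139 134 136 140 141 135 135 121 104  84  76  76  80  81  77
   78  79]
 [141 141 138 135 137 139 136 134 131 118  97  81  80  79  92  99  96  84
   70  66]]
```

```bash
python3 - <<'E'
from ang import *
im,i=snap('wrist')
hsv=cv2.cvtColor(im,cv2.COLOR_RGB2HSV)
sub=np.zeros(im.shape[:2],bool); sub[150:200,270:325]=1
m=(hsv[...,1]>130)&(hsv[...,0]<25)&(hsv[...,0]>8)&sub
v,u=np.where(m); P=np.array([ray(p,i,41)[:2] for p in zip(u,v)])-AX
r=np.hypot(*P.T); a=np.degrees(np.arctan2(P[:,1],P[:,0]))
for lo in range(24,46,2):
    k=(r>=lo)&(r<lo+2); 
    if k.any(): print(lo,k.sum(),round((a[k].max()+a[k].min())/2,1),round(a[k].mean(),1),round(np.ptp(a[k])*np.pi/180*(lo+1),1))
E
```

```text
24 19 128.3 128.0 6.9
26 20 127.4 127.3 6.9
28 20 127.9 128.1 6.8
30 20 127.4 127.3 6.5
32 18 127.6 127.6 6.7
34 21 127.0 127.2 6.7
36 22 127.1 126.9 7.1
38 18 126.8 126.8 6.6
40 5 127.0 126.8 4.3
```

```bash
cat >> ang.py <<'E'
def prof(im,i):
    hsv=cv2.cvtColor(im,cv2.COLOR_RGB2HSV)
    sub=np.zeros(im.shape[:2],bool); sub[150:200,270:325]=1
    m=(hsv[...,1]>130)&(hsv[...,0]<25)&(hsv[...,0]>8)&sub
    v,u=np.where(m); P=np.array([ray(p,i,41)[:2] for p in zip(u,v)])-AX
    r=np.hypot(*P.T); a=np.degrees(np.arctan2(P[:,1],P[:,0]))
    print([(lo,round((a[k].max()+a[k].min())/2,1),round(a[k].mean(),1)) for lo in range(24,42,2) for k in [(r>=lo)&(r<lo+2)] if k.any()])
E
python3 - <<'E'
from screw import *
from ang import *
reach(126,0.4); grip(0,30); turn(126,123.2,75,15,step=1.5); robot.hold(.2); st()
print(np.degrees(np.arctan2(*R.from_rotvec(robot.observe()['tcp_rot']).as_matrix()[:2,1][::-1])))
grip(0.4); robot.servo_line([*AX,112],feed=150)
robot.movep([*AX,112],rot(90)); robot.hold(.3); im,i=snap('wrist','w5'); measure(im,i); prof(im,i)
E
```

```text
t 36.4 [510.8 338.8  75.5] F [-2.2 -2.3  6. ] M [-0.6   0.64  0.15] g 11.6 30.0
33.21980987400033
brass n 147 [492.74496556 365.18629363] dir 122.41939198421947 peg [483.54568126 380.20425132] 69 peg ang from AX 123.67544957466036 centroid ang 124.88119096555067 centroid->peg 121.48964778746006 peg r 49.512927042477926
lateral offset of peg off pointer line mm -0.2857714233853148 deg -0.3274699293084939
[(24, np.float64(125.4), np.float64(125.5)), (26, np.float64(125.3), np.float64(125.5)), (28, np.float64(124.7), np.float64(124.8)), (30, np.float64(125.1), np.float64(124.9)), (32, np.float64(124.6), np.float64(124.9)), (34, np.float64(124.7), np.float64(124.7)), (36, np.float64(124.7), np.float64(124.6)), (38, np.float64(124.4), np.float64(124.5)), (40, np.float64(123.8), np.float64(124.0))]
```

```bash
python3 - <<'E'
from ang import *
grip(0.68); robot.movep([*AX,112],rot(117)); robot.servo_line([*AX,50],feed=100); grip(0,50); st()
turn(117,57,50); st(); grip(0.68); robot.movep([*AX,50],rot(87)); robot.movep([*AX,50],rot(117)); grip(0,50); st()
turn(117,90,50); st()
for a in np.arange(88,76,-1.5):
    robot.movep([*AX,50],rot(a)); robot.hold(.1); s=robot.observe(); print(a,round(s['wrist_torque'][2],2),np.round(s['contact_force'],1),round(s['grip_width']*92,1))
    if abs(s['wrist_torque'][2])>1.2: break
grip(0.68); robot.servo_line([*AX,112],feed=150)
robot.movep([*AX,112],rot(90)); robot.hold(.3); im,i=snap('wrist','w6'); measure(im,i); prof(im,i); st()
cv2.imwrite('pics/w6c.png',cv2.cvtColor(cv2.resize(im[90:280,220:440],(660,570),interpolation=cv2.INTER_CUBIC),cv2.COLOR_RGB2BGR))
E
```

```text
t 40.6 [510.8 339.   50.7] F [-2.5 -0.7  6.4] M [-0.39  0.67  0.06] g 45.7 50.0
t 43.1 [511.6 338.9  50.7] F [-0.5 -1.7  4.2] M [-0.3   0.52 -0.39] g 45.6 50.0
t 44.9 [510.8 339.   49.9] F [-0.5 -0.6  0.1] M [-0.04  0.11 -0.08] g 45.5 50.0
t 46.2 [511.1 339.1  49.9] F [ 1.   1.3 -3.4] M [ 0.16 -0.1  -0.32] g 45.3 50.0
88.0 0.18 [ 1.7  0.8 -3.4] 45.6
86.5 0.4 [ 2.8  0.6 -5.3] 45.7
85.0 2.17 [ 3.8  0.5 -5.6] 45.6
brass n 166 [493.37205018 364.34433189] dir 122.84539275167086 peg [483.47054769 380.2265904 ] 71 peg ang from AX 123.73339905393394 centroid ang 124.82008652713392 centroid->peg 121.94071898218203 peg r 49.573203449904454
lateral offset of peg off pointer line mm -0.2955035074964787 deg -0.33862207621721424
[(24, np.float64(125.7), np.float64(125.4)), (26, np.float64(125.0), np.float64(125.1)), (28, np.float64(124.7), np.float64(124.8)), (30, np.float64(125.1), np.float64(125.2)), (32, np.float64(124.6), np.float64(124.6)), (34, np.float64(124.3), np.float64(124.4)), (36, np.float64(124.7), np.float64(124.7)), (38, np.float64(124.3), np.float64(124.3)), (40, np.float64(125.4), np.float64(125.8))]
t 48.9 [510.9 339.  111.9] F [ 0.2  0.  -0.2] M [ 0.01  0.02 -0.01] g 62.8 0.0
```

View pics/w6c.png

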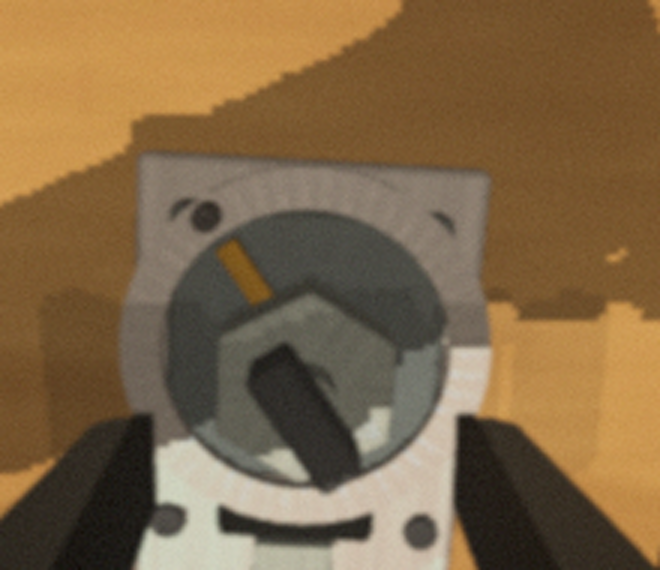

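The nut is hard against its stop and the pointer at (231,247) is still in line with the peg (206,216). Next, the bearings.

```bash
python3 - <<'E'
from h import *
i=viewer.camera_info('top'); c=lambda x,y:(170+x*.375,120+y*.375)
for p in [(505,216),(582,207),(543,210)]: print(np.round(ray(c(*p),i,70)))
robot.servo_line([511,300,330],feed=250); grip(1.0)
robot.movep([480,0,330],rot(90)); robot.movep([400,-300,330],rot(0)); robot.hold(.2); st()
im,i=snap('wrist','b0')
for cam in ['wrist','scene','top']:
    if cam!='wrist': im,i=snap(cam)
    for d in viewer.pinpoint('bearing_1',cam):
        w=world(d['at'],i); u,v=np.round(proj(w,i)).astype(int); pt=im[max(v-6,0):v+7,max(u-6,0):u+7].reshape(-1,3)
        if len(pt): print(cam,round(d['confidence'],2),np.round(w),(u,v),pt.mean(0).round())
E
```

```text
[ 511. -133.   70.]
[ 499. -225.   70.]
[ 507. -179.   70.]
t 53.0 [ 400.8 -298.9  329.9] F [ 0.1 -0.3 -0.5] M [0.03 0.16 0.03] g 92.0 0.0
wrist 0.96 [ 396. -305.   17.] (np.int64(324), np.int64(170)) [191. 187. 167.]
wrist 0.88 [ 439. -161.   12.] (np.int64(237), np.int64(143)) [56. 62. 98.]
wrist 0.79 [ 353. -181.    9.] (np.int64(253), np.int64(194)) [139.  77. 142.]
wrist 0.76 [ 382. -390.   15.] (np.int64(375), np.int64(178)) [148.  90. 145.]
scene 0.8 [ 474. -331.   12.] (np.int64(409), np.int64(295)) [180. 164. 145.]
scene 0.79 [ 381. -384.   15.] (np.int64(409), np.int64(337)) [155.  81. 157.]
scene 0.68 [ 397. -304.   12.] (np.int64(381), np.int64(312)) [184. 169. 150.]
scene 0.59 [ 352. -177.   14.] (np.int64(324), np.int64(294)) [160.  82. 162.]
scene 0.54 [ 441. -162.   10.] (np.int64(341), np.int64(267)) [ 87.  81. 123.]
scene 0.2 [513. 334.  91.] (np.int64(219), np.int64(148)) [181. 150. 112.]
top 0.68 [ 400. -308.   13.] (np.int64(419), np.int64(224)) [142. 129. 106.]
top 0.53 [ 353. -184.   13.] (np.int64(386), np.int64(248)) [132.  81. 109.]
top 0.52 [ 440. -165.   14.] (np.int64(373), np.int64(223)) [57. 57. 75.]
top 0.23 [508. 338.  68.] (np.int64(214), np.int64(239)) [143. 140. 128.]
```

View pics/b0.png

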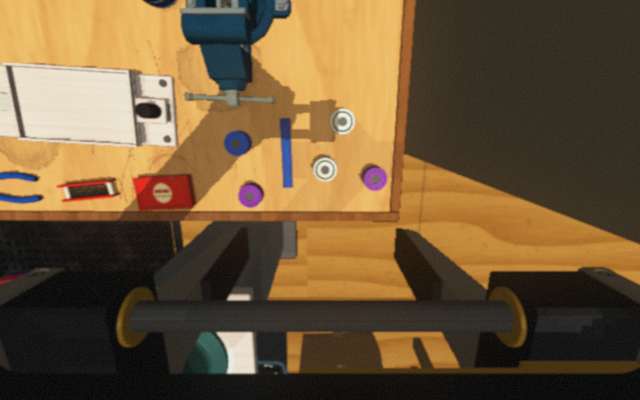

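```bash
cat > pick.py <<'E'
from h import *
Y=np.array([0.0576,0.9983]); TC=np.array([496.,74.])
def refine(xy):
    robot.movep([xy[0],xy[1],170],rot(90)); robot.hold(.2)
    im,i=snap('wrist'); best=None
    for d in viewer.pinpoint('bearing_1','wrist'):
        w=world(d['at'],i)
        if np.linalg.norm(w[:2]-xy)<60:
            u,v=np.round(proj(w,i)).astype(int); p=im[v-8:v+9,u-8:u+9].reshape(-1,3).mean(0)
            print('seen',round(d['confidence'],2),np.round(w,1),p.round())
            if p.max()-p.min()<50 and (best is None or np.linalg.norm(w[:2]-xy)<np.linalg.norm(best-xy)): best=w[:2]
    return best
def pick(xy):
    grip(0.7); robot.movep([*xy,80],rot(90)); robot.servo_line([*xy,4],feed=100); st()
    grip(0,35); st(); robot.servo_line([*xy,75],feed=100); s=st(); return s['grip_width']*92>35
E
python3 - <<'E'
from pick import *
b=refine(np.array([475.,-335.])); print(b)
if b is not None: print(pick(b))
E
```

```text
seen 0.67 [ 476.2 -332.6   11.5] [142. 137. 120.]
[ 476.17752193 -332.60060424]
t 57.1 [ 476.5 -333.     4.5] F [-1.   0.4  0.7] M [ 0.01  0.08 -0.04] g 64.5 0.0
t 57.6 [ 476.3 -332.7    4.4] F [-0.5 -0.6  3.2] M [0.05 0.26 0.02] g 38.9 35.0
t 58.4 [ 475.9 -332.2   74.6] F [-0.1  0.2 -1.4] M [-0.18  0.06  0.06] g 39.2 35.0
True
```

```bash
cat >> pick.py <<'E'
def place(k):
    t=TC+k*Y; r=rot(-3.3)
    robot.servo_line([400,-300,75],feed=200); robot.servo_line([400,-120,75],feed=250); print('w',robot.observe()['grip_width']*92)
    robot.movep([t[0]-60,t[1],75],r); robot.servo_line([*t,75],feed=150); s=st()
    if s['grip_width']*92<35: print('LOST'); return
    robot.servo_line([*t,45],feed=100)
    for z in np.arange(43,35,-1):
        robot.servo_line([*t,z],feed=30); f=robot.observe()['contact_force'][2]
        if f>3: break
    st(); grip(0.55); robot.servo_line([*t,110],feed=150); st()
E
python3 - <<'E'
from pick import *
for xy in ([400,-300,75],[400,-120,75]): print(kin.ik(xy,rot(90)) is not None)
place(40)
b=refine(np.array([398.,-306.])); print(b)
E
```

```text
True
True
w 39.31452026658195
t 62.0 [497.4 113.2  74.6] F [ 0.2  0.5 -0.5] M [-0.07  0.16  0.02] g 39.4 35.0
t 64.0 [498.5 113.9  38.3] F [-1.1 -0.8  5. ] M [-0.05  0.41 -0.02] g 39.1 35.0
t 65.0 [497.8 114.3 109.6] F [-0.3 -0.2  0.9] M [-0.    0.18  0.03] g 50.6 0.0
seen 0.83 [ 394.9 -306.8   16.5] [137. 131. 115.]
[ 394.89135993 -306.75575396]
```

```bash
python3 - <<'E'
from pick import *
if pick(np.array([396.5,-306.5])): place(-40)
robot.servo_line([440,60,330],feed=250); robot.movep([420,30,330],rot(0)); robot.hold(.2)
im,i=snap('wrist','c0'); im2,i2=snap('top'); im3,i3=snap('scene')
cv2.imwrite('pics/c1.png',cv2.cvtColor(np.vstack([cv2.resize(im2[120:290,170:470],(600,340)),cv2.resize(im3[110:370,160:500],(340,260))[:, :].repeat(1,0) if 0 else cv2.resize(im3[110:370,160:500],(600,260))]),cv2.COLOR_RGB2BGR))
for n in ['bearing_1','carrier_knob','tray_floor']:
    for d in viewer.pinpoint(n,'wrist'): print(n,round(d['confidence'],2),np.round(world(d['at'],i)))
E
```

```text
t 69.0 [ 396.8 -306.9    4.4] F [-1.3 -0.1 -0.2] M [-0.06  0.07  0.05] g 64.2 0.0
t 69.5 [ 396.9 -306.6    4.3] F [-0.2  0.3  4.4] M [ 0.03 -0.07  0.05] g 39.1 35.0
t 70.4 [ 396.2 -306.1   74.6] F [-0.  -0.3 -0.5] M [-0.07  0.07  0.04] g 39.3 35.0
w 39.12544887665705
t 73.5 [492.7  33.4  74.7] F [-0.5 -0.9 -0.6] M [ 0.01  0.17 -0.02] g 39.1 35.0
t 75.4 [493.9  34.   38.3] F [-1.4  0.1  5.3] M [ 0.    0.48 -0.05] g 39.2 35.0
t 76.5 [493.3  34.5 109.5] F [ 0.3 -0.2 -0.6] M [0.04 0.14 0.01] g 50.5 0.0
bearing_1 0.97 [ 355. -184.   10.]
bearing_1 0.87 [494.  32.  52.]
bearing_1 0.86 [500. 113.  46.]
bearing_1 0.8 [ 443. -162.   13.]
bearing_1 0.74 [ 380. -391.   14.]
carrier_knob 0.8 [489. -44.  69.]
tray_floor 0.9 [500.  71.  37.]
```

View pics/c0.png

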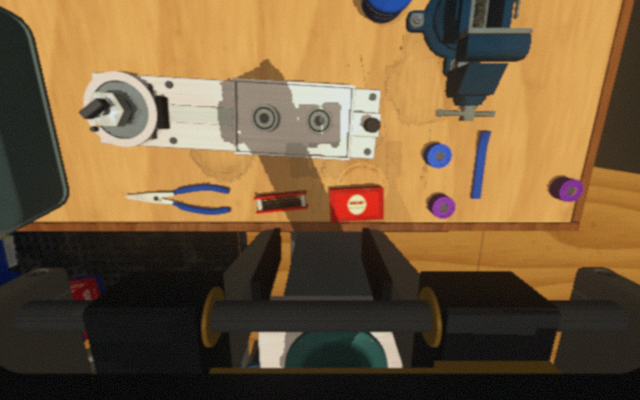

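View pics/c1.png

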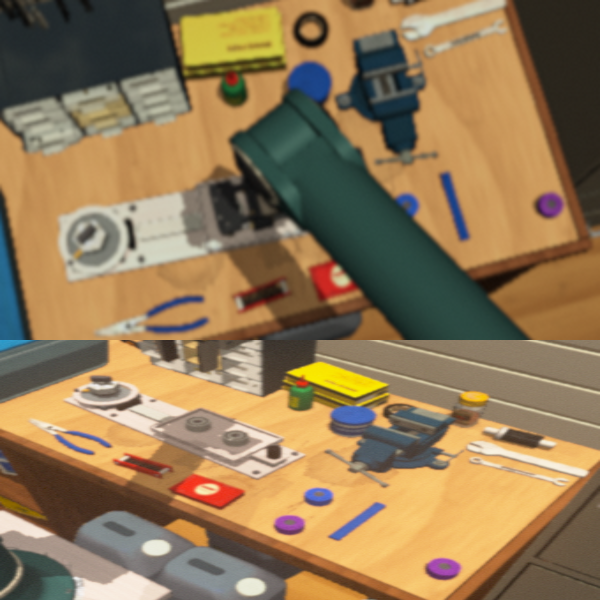

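```bash
cat > push.py <<'E'
from pick import *
K=np.array([489.3,-45.5]); r=rot(86.7)
def at(s,z=46): p=K+s*Y; return [p[0],p[1],z]
def f(): return float(robot.observe()['contact_force'][:2]@Y)
E
python3 - <<'E'
from push import *
grip(0.0,20); robot.movep(at(-60,150),r); robot.servo_line(at(-60),feed=120); robot.hold(.2)
f0=f(); robot.servo_line(at(-30),feed=80); print(f0,f())
s=-30
while s<-12:
    s+=1; robot.servo_line(at(s),feed=30)
    if abs(f()-f0)>2.5: break
print('contact s',s,f()); L=[]
while s<-14+104:
    s+=2; robot.servo_line(at(s),feed=40); L.append(round(f()-f0,1))
    if abs(L[-1])>25: break
print(s,L); st()
E
```

```text
-0.17255642337420882 0.1747676180312226
contact s -17 -4.818943289643319
91 [-8.0, -7.2, -4.7, -1.5, 0.1, -0.4, -1.1, 0.2, -1.4, -0.6, -0.7, -1.1, -1.3, -0.7, -1.1, -0.4, -1.8, -0.4, -0.6, -1.1, -0.4, -0.7, -1.2, -0.9, -1.0, -0.3, -1.6, -0.3, -1.1, -0.9, -1.4, -0.1, 0.3, -0.8, -1.1, -1.0, -0.6, -0.8, -0.1, -1.3, -0.0, -0.5, -0.8, -1.4, -0.0, -1.5, -3.0, -7.1, -7.4, -4.0, -3.0, 0.8, -0.6, -1.1]
t 101.7 [494.8  45.6  46.1] F [ 0.6 -1.3  0.6] M [-0.24  0.01  0.04] g 0.5 0.3
```

```bash
python3 - <<'E'
from push import *
def look():
    robot.servo_line(at(30,46),feed=200); robot.servo_line(at(0,200),feed=200); robot.movep([420,60,330],rot(0)); robot.hold(.2)
    im,i=snap('wrist','d0')
    for n in ['bearing_1','carrier_knob','tray_floor','nut_top','screw_head']:
        for d in viewer.pinpoint(n,'wrist'): print(n,round(d['confidence'],2),np.round(world(d['at'],i),1),np.round(proj(world(d['at'],i),i)))
look()
E
```

```text
bearing_1 0.96 [ 438.1 -162.2   16.2] [455. 156.]
bearing_1 0.87 [ 382.2 -389.8   11.8] [583. 188.]
bearing_1 0.86 [ 353.7 -182.9    8.6] [459. 204.]
bearing_1 0.72 [506.6 223.7  44.5] [211. 112.]
bearing_1 0.71 [497.2 143.7  53.4] [264. 118.]
carrier_knob 0.98 [492.9  63.7  69.6] [318. 121.]
carrier_knob 0.39 [509.7 338.2  65.6] [125. 109.]
tray_floor 0.64 [502.5 184.1  39. ] [239. 115.]
nut_top 0.57 [511.7 340.4  68.4] [121. 107.]
screw_head 0.92 [508.9 334.7  91.1] [115. 109.]
```

View pics/d0.png

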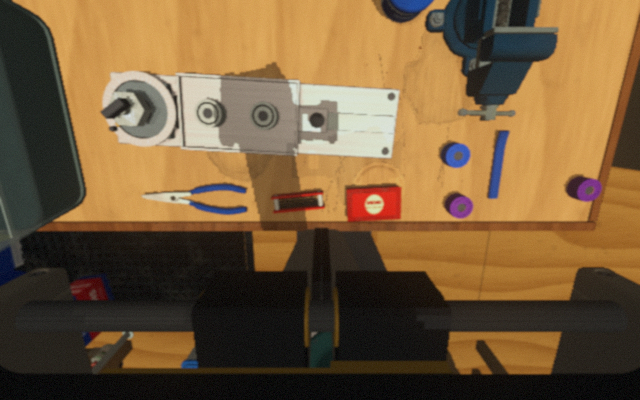

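```bash
python3 - <<'E'
from push import *
robot.movep(at(60,150),r); robot.servo_line(at(60),feed=120); robot.hold(.2); f0=f()
robot.servo_line(at(86),feed=80); s=86; L=[]
while s<94:
    s+=.5; robot.servo_line(at(s),feed=20); robot.hold(.15); L.append((s,round(np.mean([f() for _ in range(1)])-f0,1), round(float((np.array(robot.observe()['tcp_pos'])[:2]-K)@Y),1)))
    if L[-1][1]<-4: break
print(L)
robot.servo_line(at(40),feed=200); robot.servo_line(at(20,200),feed=200); robot.movep([420,60,330],rot(0)); robot.hold(.2)
im,i=snap('wrist','d1')
for n in ['bearing_1','carrier_knob','tray_floor']:
    for d in viewer.pinpoint(n,'wrist'): print(n,round(d['confidence'],2),np.round(world(d['at'],i),1))
robot.movep([400,60,330],rot(90)); st()
E
```

```text
[(86.5, np.float64(-0.3), 86.2), (87.0, np.float64(-0.8), 87.0), (87.5, np.float64(0.0), 87.5), (88.0, np.float64(-0.1), 88.0), (88.5, np.float64(-0.9), 88.5), (89.0, np.float64(-0.5), 89.0), (89.5, np.float64(0.2), 89.5), (90.0, np.float64(-0.5), 90.0), (90.5, np.float64(-0.4), 90.5), (91.0, np.float64(-0.4), 91.0), (91.5, np.float64(-1.7), 91.3), (92.0, np.float64(-3.8), 91.5), (92.5, np.float64(-6.5), 91.8)]
bearing_1 0.96 [ 381.4 -390.4   14. ]
bearing_1 0.91 [495.1 145.2  51.1]
bearing_1 0.86 [507.6 222.   43.4]
bearing_1 0.83 [ 439.3 -163.7   13.3]
bearing_1 0.64 [ 352.6 -181.1   10.7]
bearing_1 0.17 [511.9 339.5  70.6]
carrier_knob 0.62 [493.5  66.5  67.7]
carrier_knob 0.35 [510.1 334.6  93.2]
tray_floor 0.76 [505.1 182.9  37. ]
t 117.8 [400.  60. 330.] F [0.4 0.2 0. ] M [-0.15  0.03  0.02] g 0.4 0.0
```

```bash
python3 -c "
from h import *
print(robot.job_done())"
```

```text
the job is handed in; nothing more can be done
None
```

I handed the job in at about 118 s: the stop is set to within about 0.5° of the peg and locked tight, both steel bearings lie in the tray, and the carrier is held in the next detent. The handing-in returned no verdict.

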